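# Fit the package chuck on the indexing stage

## Robot

A 7-joint arm with a two-finger parallel gripper is mounted at the origin on a cart in front of the work surface, level with it; the furniture and walls round the work are solid. World frame = base frame: x ahead of the robot, y to its left, z up, the work surface at z = 0. Lengths are in m, angles in rad, forces in N, time in s.
With the tool pointing down it reaches from about 0.4 to 0.85 m from the base axis. Payload 6.9 kg.
Tool frame: the origin (TCP) lies at the very end of the fingers, on their centre line; the grasp point (between the pads) lies 19 mm behind it (r.hold_point_z is the distance from the TCP to the grasp point, in m); z points along the fingers, y is the line along which they close (so a half turn about z gives the same grasp; the last joint's range is limited). The gripper opens to 85 mm and grips with 20 to 120 N. Pads are 22 mm wide; open, the fingers measure 114 mm over their backs; the gripper's body (76 mm by 85 mm) begins 54 mm behind the grasp point. The pads swing forward as they close: fully open they stand 13 mm farther back than shut.
Start: joints at [1.327, 0.507, -0.238, 1.5, 0.126, 1.149, -0.155], TCP at [0.214, -0.587, 0.231] pointing down, gripper open.
Joint ranges: [-3.08, 3.08], [-0.24, 2.05], [-1.43, 1.35], [0, 2.5], [-1.52, 4.66], [0.17, 1.96], [-2.89, 2.89]. Speed limits (rad/s): [2.39, 2.39, 3.14, 3.14, 3.14, 3.14, 3.14].

## Interface

Orientations are given as a unit quaternion [w, x, y, z].
In Python, from bench import r, cams, job_done gives the robot as it stands.
- The arm moves only by the shell command python3 -m creep 'ROWS' [FORCE]. ROWS is JSON, a list that holds one entry, the list of rows, each a list of 5 numbers: the shift along the world's x, y, z in mm, then the turn about the world's z in rad, then the finger opening in mm, from 0 to 85.4. A call has 1 to 12 rows; each row is the pose to reach, as a shift and turn from the pose commanded when the call began; what a row does not reach only later rows make up. A row lasts 1/8 s, in which the tool goes at most 62.5 mm and 10.7 degrees, less where a joint would pass 70% of its speed; a pose out of reach is approached as far as the arm can. A call with a gripper value outside its range is refused whole. The fingers move at their own pace and stop on an object; FORCE is the grip in N (left out, the last holds). Time passes only in rows, so rows that repeat a pose let the fingers close. It gives the time, the measured TCP pose, the force, the opening and the grip force at its end, in the units of the state.
- r.state(): the state, without advancing time (a new reading comes with each control period).
- cams.capture(name): name is "scene" or "top" or "wrist"; returns a dict with "image" (480x640x3 uint8, red, green, blue), "camera_matrix" (3x3 intrinsics, pixels), "k1" (the pictures are not rectified: a ray, as slopes to the right and down, at radius r is drawn at 1 + k1 r^2 times it, then the intrinsics apply), "world_to_cam" (4x4, takes a point from world to camera coordinates); the wrist camera has in their place "tool_from_camera" (4x4, takes a point from camera to tool coordinates, whose origin is the TCP and whose axes are the flange's). Camera axes: x right, y down, z forward; pixel columns grow to the right and rows downward; lengths in m; the calibration is good to about 2 mm. A picture is of the moment at which its call begins: read the wrist's pose just before it. There is no depth.
- job_done(): hands the job in; it is judged then, once.
The state is a dict: "time_s": time; "qpos": joint angles; "joint_velocities": joint speeds; "effort": joint torques, N m; "eef_pos": TCP position; "orientation": TCP orientation; "force": force on the tool from outside, world axes, zero at the start; "torque": the same for the moment, N m; "opening": opening from 0.0 (shut) to 1.0 (fully open); "gripper_force": force on a finger pad.
Only numpy, scipy, OpenCV 4.12 (cv2) and the standard library are available. Lean on these libraries where they do the work, as an engineer would, in place of code of your own. Each camera call takes 0.05 s, during which the arm holds its last target. There are 200 camera calls.

## Task

Please mount the package chuck on the indexing stage: first draw the stage's spring bolt back by its red ball and swing its handle over into the rest notch, so that it stays out by itself. Then set the chuck on the hub and gently, under light pressure, turn it until its tangs drop into the hub's slots and it sits fully home. Finally put the bolt's handle back upright so that the bolt locks fully into one of the notches of the chuck's rim, let go, and leave the tape roll, loupe, vial, tweezers and screwdriver where they are.

Things in the scene. Friction and masses are not known exactly. Their poses are not given: they have to be found in the camera images.
- stage: Indexing stage, fixed to the bench: aluminium base plate 162 x 118 x 12 mm, dark round housing, steel hub on top, and a spring latch on one side. Origin on the hub's axis at bench height, z up; its x axis points from the latch to the hub, so the latch stands on the -x side.
- seat (a point): Centre of the hub's flat face, 42 mm above the bench (stage's axes; does not turn with the hub). Steel hub 60 mm across with a round bore, 26 mm wide and 15 mm deep, and three radial slots in the face from bore to rim, 9 mm wide, 7 mm deep, 120 degrees apart. The hub turns about the vertical axis; the angle at which it was left is not reported and can be any.
- bore (a point): Floor of the hub's bore, 27 mm above the bench, on the hub's axis. The hub turns with a stiff drag (about 0.2 N m) and stays where it is left. Pressed with more than about 15 N, a chuck that is out of register drags the hub round instead of finding the slots. Once its tangs are in the slots, turning the chuck turns the hub too.
- cam_end (a point): Outer end of the latch's steel tube (32 mm across, lying along the stage's x axis, 47 mm above the bench, from 51 to 79 mm from the hub's axis). The end is a cam: a deep slot on top, in which the handle stands when the bolt is in, and 60 degrees from it, on the stage's -y side, a shallow rest notch, 2.5 mm lower than the land between them.
- latch_ball (a point): Centre of the red ball (15 mm) on the handle, a 6 mm rod; the ball is 42 mm from the bolt's axis. Bolt in: ball at stage x -70, y 0, z 89 mm. Pinch it with the closing line along the stage's x axis (one finger on the hub's side), then the rod can swing between the pads. While it is upright keep the fingertips over 66 mm, clear of the tube.
- ball_rest (a point): Point fixed to the stage where the ball's centre is when the handle lies in the rest notch: stage x -79.5, y -36, z 68 mm.
- latch_draw (a joint): How far the spring bolt is drawn, along the stage's -x, in m. 0 = in: its 6 mm pin, 47 mm above the bench, reaches to 38 mm from the hub's axis and would block a chuck being seated. About 0.009 = in the rest notch, pin clear. 0.018 = stop. The handle swings only above 0.012. Pin against the rim between notches: 0.006. Spring: 4 N (in) to 9 N (out).
- latch_turn (a joint): Angle of the bolt's handle about the bolt's axis (stage's x), in rad: 0 = upright, positive towards the stage's -y side, about 1.0 in the rest notch, 1.25 = stop.
- chuck: Package chuck, loose, about 0.24 kg: dark blue flange, 88 mm across, 10 mm thick; on it a steel pedestal, 30 mm across, 36 mm high, by which it is held. Origin at the centre of the flange's underside, z up. Twelve rim notches, 8 mm deep, 10 mm wide, at 0, 30, 60 ... degrees about z from its x axis, marked by white ticks. Starts on its stand at any angle.
- pilot_tip (a point): Lower end of the chuck's pilot, on its axis, 14 mm below the flange. The pilot is 24 mm across with a tapered end. Round it, under the flange, three tangs 6 mm wide, 6 mm high, reaching 26 mm out, at 0, 120, 240 degrees from the chuck's x axis. Out of register they ride on the hub's face (chuck origin 48 mm over the bench); within 3 degrees of the slots it drops to 42 mm.
- chuck_stand: White plastic ring, 69 mm across and 20 mm high on a 92 mm foot, fixed to the bench, on which the chuck's flange rests at the start. Origin at the centre of its underside.
- tape_roll: Bystander: roll of amber tape lying flat, 70 mm across, 16 mm high; leave it.
- loupe: Bystander: black eye loupe, 37 mm across, 34 mm high; leave it.
- vial_a: Bystander: clear vial with black cap, 22 mm across, 45 mm high, upright; leave it.
- tweezers_b: Bystander: steel tweezers lying flat, 131 mm long; leave them.
- driver_b: Bystander: small blue screwdriver lying flat, 144 mm long; leave it.
Mind the look-alikes: they are no part of the job. What is shaped like the chuck but purple or yellow is not meant.

How it is judged:
On the way, in this order (a step that is already met when the one before it is completed fails the run):
1. the bolt is drawn and its handle lies in the rest notch, let go, and stays out (value of joint latch_draw above 0.0075 m and value of joint latch_turn above 0.8 rad and contact force between the fingers and stage below 0.2 N), for 0.2 s.
2. with the bolt still parked, the chuck sits fully home on the hub (value of joint latch_draw above 0.0075 m and value of joint latch_turn above 0.8 rad and horizontal distance between chuck and seat below 0.003 m and z of chuck in the frame of seat between -0.003 and 0.0018 m and angle between chuck's own z axis and vertical below 0.05 rad), for 0.2 s.
At the end, for the whole second after the job is handed in: The chuck is at rest fully home on the hub (origin within 3 mm of the hub's axis, its underside within 1.8 mm of the hub's face, level within 3 degrees), and the bolt is in a rim notch: drawn less than 2.5 mm, its handle within 14 degrees of upright (horizontal distance between chuck and seat below 0.003 m and z of chuck in the frame of seat between -0.003 and 0.0018 m and angle between chuck's own z axis and vertical below 0.05 rad and value of joint latch_draw below 0.0025 m and value of joint latch_turn below 0.25 rad and linear speed of chuck below 0.01 m/s); the robot touches nothing.
It fails at once if a bystander (tape roll, loupe, vial, tweezers, screwdriver) is shifted by more than 20 mm (distance of any of tape_roll, loupe, vial_a, tweezers_b, driver_b from where it was at the start of the episode above 0.02 m).
It fails at once if the chuck is tipped by more than 35 degrees (angle between chuck's own z axis and vertical above 0.6 rad).
It fails at once if the chuck is rammed against the stage (over 150 N) (contact force between chuck and stage above 150 N).
It also fails if it takes over 67 s, if anything falls off the work surface, if the arm or the gripper's body presses on something with over 40 N, if the wrist force passes 120 N, or if a joint passes its speed limit or range.

## Working session

There is one attempt and no reset: what is moved stays moved. The work goes in short steps, Python scripts to look and compute and a shell command to move; the robot and the scene stay as the last step left them, time stands still between calls to the robot, and variables do not carry over. Pictures are saved under pics/ and viewed, at most 11 in all, crops included, and the job is handed in when it is done.

```bash
mkdir -p pics; cat > h.py <<'E'
import numpy as np, cv2
from bench import r, cams
from scipy.spatial.transform import Rotation as R
def cap(name):
    s=r.state(); c=cams.capture(name)
    c['K']=np.array(c['camera_matrix'])
    if name=='wrist':
        T=np.eye(4); q=s['orientation']; T[:3,:3]=R.from_quat([q[1],q[2],q[3],q[0]]).as_matrix(); T[:3,3]=s['eef_pos']
        c['cw']=T@np.array(c['tool_from_camera'])
    else: c['cw']=np.linalg.inv(np.array(c['world_to_cam']))
    return c
def save(c,f,crop=None,scale=1):
    im=c['image'][...,::-1]
    if crop: x0,y0,x1,y1=crop; im=im[y0:y1,x0:x1]
    cv2.imwrite(f,cv2.resize(im,None,fx=scale,fy=scale,interpolation=cv2.INTER_CUBIC))
def ray(c,px):
    px=np.atleast_2d(np.array(px,float)); K=c['K']
    n=cv2.undistortPoints(px[:,None],K,np.array([c['k1'],0,0,0.]))[:,0]
    d=np.c_[n,np.ones(len(n))]@c['cw'][:3,:3].T
    return c['cw'][:3,3],d/np.linalg.norm(d,axis=1)[:,None]
def plane(c,px,z):
    o,d=ray(c,px); return o+d*((z-o[2])/d[:,2])[:,None]
def tri(*cp):
    A=np.zeros((3,3));b=np.zeros(3)
    for c,p in cp:
        o,d=ray(c,p); P=np.eye(3)-np.outer(d[0],d[0]); A+=P;b+=P@o
    x=np.linalg.solve(A,b)
    res=[np.linalg.norm((np.eye(3)-np.outer(ray(c,p)[1][0],ray(c,p)[1][0]))@(x-c['cw'][:3,3])) for c,p in cp]
    return x,res
def proj(c,X):
    w=np.linalg.inv(c['cw']); p=np.atleast_2d(X)@w[:3,:3].T+w[:3,3]; s=p[:,:2]/p[:,2:]
    s=s*(1+c['k1']*(s**2).sum(1))[:,None]; return s@c['K'][:2,:2].T+c['K'][:2,2]
def blobs(im,lo,hi,amin=30):
    h=cv2.cvtColor(im,cv2.COLOR_RGB2HSV); m=cv2.inRange(h,np.array(lo),np.array(hi))
    n,l,s,ce=cv2.connectedComponentsWithStats(m)
    return [(s[i,4],*s[i,:4],*ce[i].round(1)) for i in range(1,n) if s[i,4]>=amin],l
E
python3 - <<'E'
from h import *
import pickle
a=[]
for n in ('scene','top'):
    c=cap(n); save(c,f'pics/{n}0.png'); print(n,c['cw'][:3,3],c['k1'],c['K'][0]); pickle.dump(c,open(n+'.pkl','wb'))
print(r.state())
E
```

```text
scene [-0.25472194  0.52653941  0.69974282] -0.06403329001816481 [547.58334377   0.         317.04362492]
top [ 0.4964544  -0.01230969  1.36208403] -0.053257869959412035 [500.59753985   0.         318.62012971]
{'time_s': 0.1, 'qpos': array([ 1.32750319,  0.50824416, -0.23755477,  1.50098631,  0.12569834,
        1.14890197, -0.15481844]), 'joint_velocities': array([ 0.00042211, -0.00139971,  0.00013129, -0.00519613,  0.0019941 ,
        0.00099252, -0.00138809]), 'effort': array([-3.92653834e-03, -6.21842694e+01, -2.19442114e+00, -2.50207400e+01,
        1.24450639e-02,  7.89519312e-03, -3.34386982e-05]), 'eef_pos': array([ 0.21340063, -0.58698495,  0.23053944]), 'orientation': array([-7.62566134e-04,  9.84830466e-01,  1.73517585e-01, -1.40928471e-04]), 'force': array([ 0.20888304, -0.08265517, -0.29396485]), 'torque': array([-0.00653945, -0.00419822, -0.00088603]), 'gripper_force': 0.0, 'opening': 1.003741604393346}
```

View pics/scene0.png

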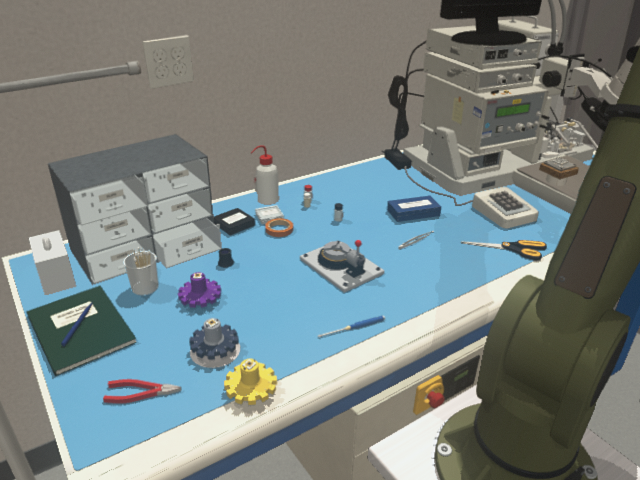

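View pics/top0.png

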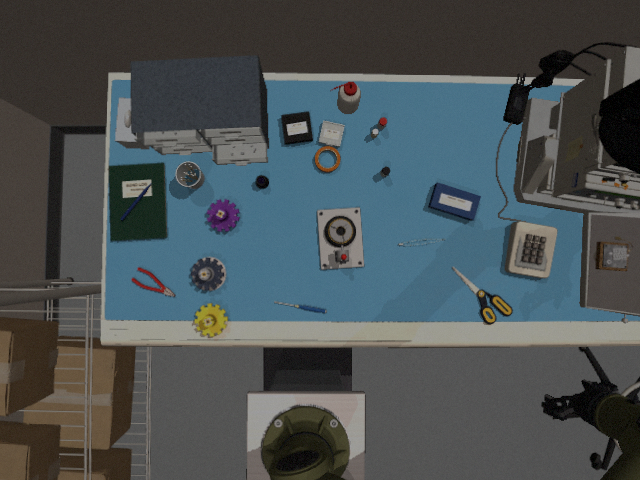

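Scene and top show three chuck-shaped parts and the stage.
- **Chucks:** dark blue at top (208,273) / scene (213,340), purple at top (222,216) / scene (200,290), yellow at top (211,320) / scene (250,382). I choose the dark blue one, which stands on the white ring.
- **Red-ball candidates:** latch ball at top (343,257) / scene (358,243), bottle cap at top (349,88), small vial cap at top (382,122). I choose the one on the stage.

Next come a close crop and coarse positions.

```bash
python3 - <<'E'
from h import *
import pickle
s,t=[pickle.load(open(n+'.pkl','rb')) for n in('scene','top')]
for n,c in(('s',s),('t',t)):
    b,_=blobs(c['image'],(0,120,70),(8,255,255),10);b2,_=blobs(c['image'],(172,120,70),(180,255,255),10); print(n,[tuple(map(float,x)) for x in b+b2])
A=s['image'][220:300,295:395];B=s['image'][305:385,170:270];C=t['image'][200:280,300:400];D=t['image'][235:315,160:260]
m=np.vstack([np.hstack([A,B]),np.hstack([C,D])])[...,::-1]
cv2.imwrite('pics/crop1.png',cv2.resize(m,None,fx=3.7,fy=3.7,interpolation=cv2.INTER_CUBIC))
print('chuck top',plane(t,[(208,273)],.066), 'hub',plane(t,[(340,231)],.042))
print(tri((s,(358,243)),(t,(343,257))))
E
```

```text
s [(127.0, 253.0, 146.0, 19.0, 19.0, 264.7, 157.5), (10.0, 306.0, 186.0, 5.0, 2.0, 308.0, 186.5), (15.0, 119.0, 380.0, 12.0, 2.0, 125.2, 380.8), (10.0, 110.0, 382.0, 8.0, 2.0, 112.9, 382.2), (25.0, 152.0, 385.0, 10.0, 7.0, 157.4, 388.2), (182.0, 428.0, 391.0, 16.0, 16.0, 435.2, 398.5), (23.0, 105.0, 397.0, 21.0, 2.0, 114.9, 397.1), (22.0, 356.0, 240.0, 5.0, 6.0, 357.7, 242.5), (198.0, 108.0, 380.0, 53.0, 8.0, 131.1, 383.2), (189.0, 104.0, 388.0, 56.0, 14.0, 129.1, 396.1)]
t [(102.0, 341.0, 82.0, 16.0, 12.0, 349.8, 87.3), (36.0, 380.0, 118.0, 6.0, 7.0, 382.6, 121.0), (24.0, 341.0, 254.0, 6.0, 6.0, 343.5, 256.5), (150.0, 132.0, 268.0, 34.0, 25.0, 149.9, 281.8)]
chuck top [[0.47360095 0.2524844  0.066     ]] hub [[ 0.58592104 -0.08957202  0.042     ]]
(array([ 0.51624347, -0.09498795,  0.0887412 ]), [np.float64(0.00040038808844979903), np.float64(0.00040038808844981713)])
```

View pics/crop1.png

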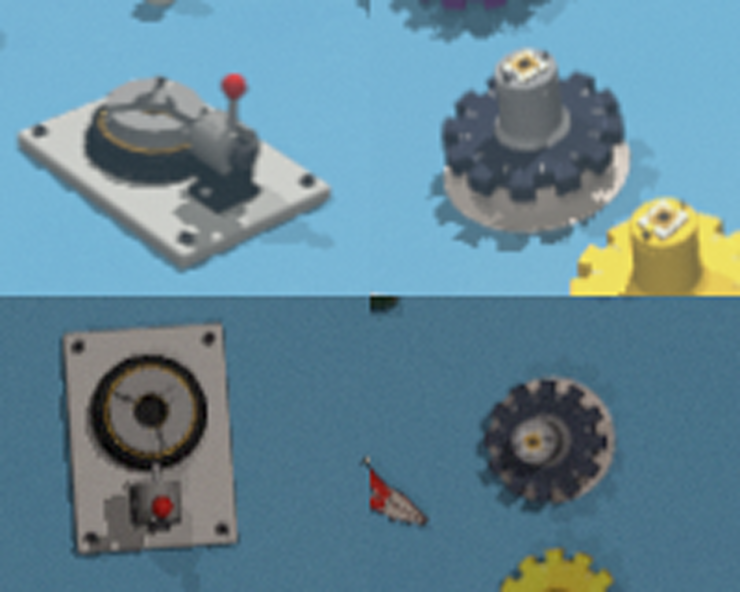

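```bash
python3 - <<'E'
from h import *
c=cap('wrist'); print(np.array(c['tool_from_camera']).round(4),c['K'],c['k1'])
E
```

```text
[[-1.000e-04 -9.555e-01 -2.949e-01  7.580e-02]
 [ 1.000e+00 -6.000e-04  1.600e-03 -8.000e-04]
 [-1.700e-03 -2.949e-01  9.555e-01 -1.425e-01]
 [ 0.000e+00  0.000e+00  0.000e+00  1.000e+00]] [[380.48969323   0.         313.30764685]
 [  0.         380.48969323 238.57103602]
 [  0.           0.           1.        ]] -0.02603413649245872
```

```bash
python3 -m creep '[[[35,52,0,0.13,85],[69,105,0,0.26,85],[104,158,0,0.39,85],[138,210,0,0.52,85],[172,262,0,0.65,85],[207,315,0,0.78,85],[241,368,0,0.91,85],[276,420,-5,1.04,85],[310,472,-10,1.17,85],[345,525,-20,1.298,85],[345,525,-20,1.298,85],[345,525,-20,1.298,85]]]' 
python3 - <<'E'
from h import *
import pickle
c=cap('wrist'); save(c,'pics/w1.png'); pickle.dump(c,open('w1.pkl','wb')); s=r.state();print(s['eef_pos'],s['orientation'],s['force'],s['time_s'],c['cw'][:3,3])
E
```

```text
time_s: 1.65
eef_pos: [0.5583, -0.0624, 0.2108]
orientation: [-0.0, 0.68, 0.733, -0.0]
force: [0.1, 0.7, -0.4]
opening: 0.993
gripper_force: 0.0
[ 0.55798835 -0.06360791  0.21095252] [-1.28972450e-04  6.80388361e-01  7.32851377e-01 -7.21890800e-04] [-0.95179857 -0.9174405  -0.58659802] 1.7 [0.55296796 0.01360802 0.3533117 ]
```

View pics/w1.png

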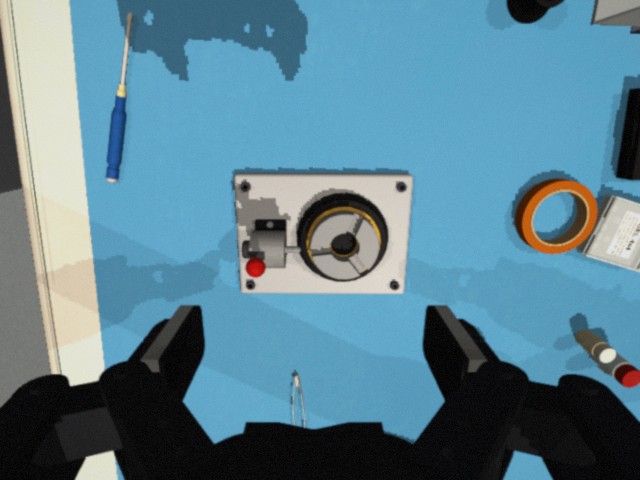

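The wrist view shows the stage at (325,233): hub bore (344,243), red ball (255,267), slots toward (310,253), (360,270) and (366,222). Next is a fine measurement.

```bash
cat > meas.py <<'E'
from h import *
import pickle
s,t,w=[pickle.load(open(n+'.pkl','rb')) for n in('scene','top','w1')]
def red(c,near):
    h=cv2.cvtColor(c['image'],cv2.COLOR_RGB2HSV).astype(int); m=((h[...,0]<8)|(h[...,0]>172))&(h[...,1]>120)&(h[...,2]>50)
    n,l,st,ce=cv2.connectedComponentsWithStats(m.astype(np.uint8)); i=min(range(1,n),key=lambda i:np.hypot(*(ce[i]-near)) if st[i,4]>15 else 1e9); return ce[i]
pb=[(s,red(s,(358,243))),(t,red(t,(343,257))),(w,red(w,(255,267)))]
print('ball all',tri(*pb)); print('tw',tri(*pb[1:])); print('sw',tri(pb[0],pb[2]))
# bore: dark blob
def bore(c,near,rad,thr):
    g=cv2.cvtColor(c['image'],cv2.COLOR_RGB2GRAY); m=np.zeros_like(g); cv2.circle(m,near,rad,255,-1)
    m&=((g<thr)*255).astype(np.uint8); M=cv2.moments(m,True); return np.array([M['m10']/M['m00'],M['m01']/M['m00']]),M['m00']
for thr in(50,70,90): print(bore(w,(344,243),16,thr))
print('plate corners',plane(w,[(246,187),(401,187),(394,285),(251,285)],.012))
# hub yellow ring
h=cv2.cvtColor(w['image'],cv2.COLOR_RGB2HSV); m=cv2.inRange(h,np.array((15,130,80)),np.array((32,255,255))); m[:,:290]=0;m[:,400:]=0;m[:195]=0;m[290:]=0
p=np.argwhere(m)[:,::-1]; print('ring',len(p))
if len(p)>20: print(plane(w,[cv2.fitEllipse(p.astype(np.float32))[0]],.040),cv2.fitEllipse(p.astype(np.float32)))
save(w,'pics/w1hub.png',(230,165,420,300),4)
E
python3 meas.py
```

```text
ball all (array([ 0.51727586, -0.0949057 ,  0.08891246]), [np.float64(0.0006924601993676176), np.float64(0.0006372974453680702), np.float64(0.0012566261671827156)])
tw (array([ 0.51706704, -0.09568283,  0.08408446]), [np.float64(0.0004169545344253684), np.float64(0.00041695453442557257)])
sw (array([ 0.51701846, -0.09427024,  0.0893825 ]), [np.float64(0.0009097095728712068), np.float64(0.0009097095728712823)])
(array([343.92475728, 243.99029126]), 412.0)
(array([344.37381404, 245.29222011]), 527.0)
(array([344.31046312, 245.56089194]), 583.0)
plate corners [[ 0.49642675 -0.04808066  0.012     ]
 [ 0.63593795 -0.03742367  0.012     ]
 [ 0.64295965 -0.13344204  0.012     ]
 [ 0.50357275 -0.14407436  0.012     ]]
ring 522
[[ 0.58357152 -0.07666107  0.04      ]] ((341.2070617675781, 233.0994110107422), (47.40697479248047, 72.00506591796875), 77.53349304199219)
```

View pics/w1hub.png

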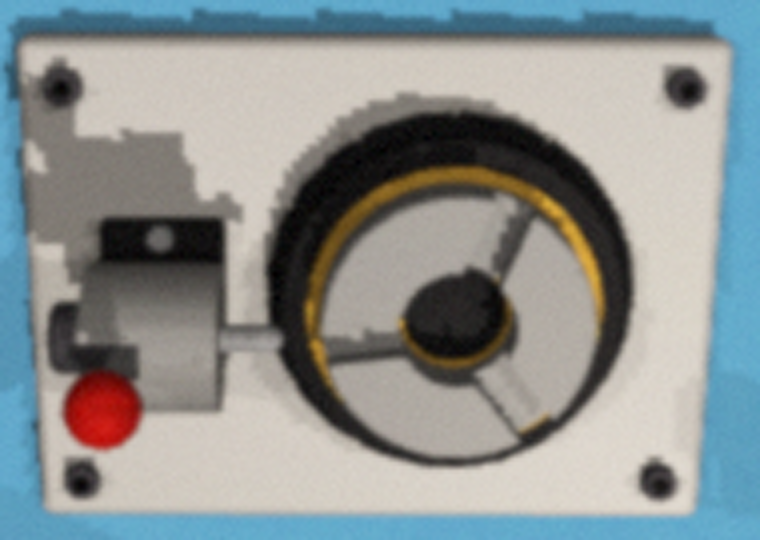

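```bash
python3 -m creep '[[[-21,-16,-20,0,45],[-41,-31,-60,0,45],[-41,-31,-90,0,45],[-41,-31,-100,0,45],[-41,-31,-100,0,45]]]' 30
python3 - <<'E'
from h import *
import pickle
w=pickle.load(open('w1.pkl','rb'))
off=lambda p:(p[0]/4+230-.375,p[1]/4+165-.375)
c=plane(w,[off((457,326)),off((461,328))],.042); print('hub bore/face',c)
h=np.array([.5868,-.0897])
for a in [(325,350),(402,341),(520,208),(484,276),(537,427),(494,363)]:
    p=plane(w,[off(a)],.042)[0]; d=p[:2]-(c[0,:2]+c[1,:2])/2; print(np.hypot(*d).round(4),np.degrees(np.arctan2(d[1],d[0])).round(1))
s=r.state();print(s['eef_pos'],s['orientation'],s['force'])
c=cap('wrist'); hh=cv2.cvtColor(c['image'],cv2.COLOR_RGB2HSV).astype(int); m=((hh[...,0]<8)|(hh[...,0]>172))&(hh[...,1]>120)&(hh[...,2]>50)
n,l,st,ce=cv2.connectedComponentsWithStats(m.astype(np.uint8))
for i in range(1,n):
  if st[i,4]>100: print(st[i],ce[i],plane(c,[ce[i]],.089))
print('expected',proj(c,[.5171,-.0947,.089]))
E
```

```text
time_s: 2.33
eef_pos: [0.5175, -0.0941, 0.1115]
orientation: [-0.0, 0.68, 0.733, -0.0]
force: [0.6, -0.2, 0.3]
opening: 0.528
gripper_force: 0.0
hub bore/face [[ 0.58681148 -0.08756222  0.042     ]
 [ 0.58771696 -0.08794883  0.042     ]]
0.0294 -165.3
0.0127 -161.0
0.0291 69.5
0.0125 70.5
0.0292 -48.2
0.0113 -42.2
[ 0.51752828 -0.09408879  0.11149654] [-3.86839897e-05  6.80241452e-01  7.32988094e-01 -1.43225489e-04] [ 0.57501161 -0.23775151  0.28625715]
[298 272  30  32 741] [312.3414305  287.68556005] [[ 0.5173906  -0.09343792  0.089     ]]
expected [[311.53435583 290.07427007]]
```

```bash
python3 -m creep '[[[0,0,-20,0,45],[0,0,-40,0,45],[0,0,-40,0,30],[0,0,-40,0,12],[0,0,-40,0,10],[0,0,-40,0,10],[0,0,-40,0,10]]]' 30
```

```text
time_s: 3.25
eef_pos: [0.517, -0.0935, 0.0722]
orientation: [0.0, 0.68, 0.733, -0.0]
force: [-4.9, -0.2, 6.7]
opening: 0.144
gripper_force: 29.3
```

```bash
python3 -m creep '[[[-5,-0.4,0,0,10],[-10,-0.8,0,0,10],[-15,-1.1,0,0,10],[-15.5,-1.2,0,0,10],[-15.5,-1.2,0,0,10]]]' 40
```

```text
time_s: 3.88
eef_pos: [0.5053, -0.0942, 0.0723]
orientation: [0.002, 0.68, 0.734, 0.003]
force: [7.0, 0.3, -2.6]
opening: 0.135
gripper_force: 38.9
```

```bash
python3 -m creep '[[[-2.5,-0.2,0,0,10],[-4,-0.3,0,0,10],[-4,-0.3,0,0,10]]]' 40
```

```text
time_s: 4.25
eef_pos: [0.5017, -0.0945, 0.0723]
orientation: [0.002, 0.68, 0.734, 0.003]
force: [7.4, 0.7, -3.6]
opening: 0.142
gripper_force: 38.9
```

```bash
python3 -m creep '[[[0.3,-4.2,-0.2,0,10],[0.6,-8.3,-0.8,0,10],[0.9,-12.4,-1.9,0,10],[1.2,-16.3,-3.3,0,10],[1.5,-20,-5.1,0,10],[1.8,-23.6,-7.3,0,10],[2.1,-27,-9.8,0,10],[2.3,-30,-12.7,0,10],[2.5,-32.8,-15.9,0,10],[2.7,-35.2,-19.3,0,10],[2.8,-36.6,-21.4,0,10],[2.8,-36.6,-21.4,0,10]]]' 40
```

```text
time_s: 5.75
eef_pos: [0.5007, -0.1315, 0.0496]
orientation: [-0.0, 0.68, 0.733, -0.0]
force: [0.1, 0.4, -0.5]
opening: 0.117
gripper_force: 0.0
```

```bash
cat > ball.py <<'E'
from h import *
import pickle,sys
def redc(c,lo=100):
    hh=cv2.cvtColor(c['image'],cv2.COLOR_RGB2HSV).astype(int); m=((hh[...,0]<8)|(hh[...,0]>172))&(hh[...,1]>120)&(hh[...,2]>50)
    n,l,st,ce=cv2.connectedComponentsWithStats(m.astype(np.uint8)); return [(st[i],ce[i]) for i in range(1,n) if st[i,4]>lo]
if __name__=='__main__':
    c=cap('wrist'); save(c,sys.argv[1])
    for z in(.089,.08,.068):
        for b,p in redc(c): print(b,p.round(1),z,plane(c,[p],z)[0].round(4))
    for n,near in(('scene',(358,243)),('top',(343,257))):
        k=cap(n); q=redc(k,10); q=min(q,key=lambda e:np.hypot(*(e[1]-near))); print(n,q)
        for b,p in redc(c): x,e=tri((k,q[1]),(c,p)); print(x.round(4),np.round(e,4))
E
python3 ball.py pics/w2.png
```

```text
[ 355  248   50   50 1995] [379.  272.3] 0.089 [ 0.5176 -0.0962  0.089 ]
[ 355  248   50   50 1995] [379.  272.3] 0.08 [ 0.5196 -0.0998  0.08  ]
[ 355  248   50   50 1995] [379.  272.3] 0.068 [ 0.5222 -0.1045  0.068 ]
scene (array([357, 240,   5,   6,  23], dtype=int32), array([358.91304348, 242.2173913 ]))
[ 0.5171 -0.0972  0.0893] [0.0011 0.0011]
top (array([342, 254,   3,   6,  12], dtype=int32), array([343.16666667, 256.83333333]))
[ 0.5169 -0.0948  0.0925] [0. 0.]
```

View pics/w2.png

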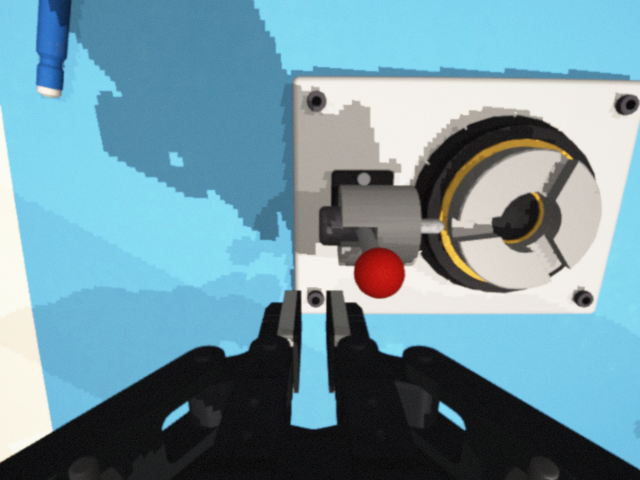

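The wrist view shows the ball back upright at (379,272): it slipped out during the swing. I will re-grip it harder, draw further and check the draw with the camera.

```bash
python3 -m creep '[[[0,0,60,0,30],[16.5,36,62,0,40],[16.5,36,62,0,40],[16.5,36,40,0,40],[16.5,36,20.5,0,40],[16.5,36,20.5,0,25],[16.5,36,20.5,0,10],[16.5,36,20.5,0,8],[16.5,36,20.5,0,8],[16.5,36,20.5,0,8]]]' 80
python3 -m creep '[[[-5,-0.4,0,0,8],[-10,-0.8,0,0,8],[-15,-1.1,0,0,8],[-19,-1.5,0,0,8],[-20,-1.5,0,0,8],[-20,-1.5,0,0,8]]]' 80
python3 ball.py pics/w3.png
```

```text
time_s: 7.15
eef_pos: [0.5173, -0.0955, 0.0707]
orientation: [0.0, 0.68, 0.733, -0.0]
force: [-1.9, -0.1, -0.4]
opening: 0.121
gripper_force: 78.1
time_s: 7.9
eef_pos: [0.5003, -0.0965, 0.0708]
orientation: [0.002, 0.68, 0.734, 0.002]
force: [8.1, 0.8, -10.3]
opening: 0.125
gripper_force: 77.9
[ 298  317   31   41 1073] [313.4 337.2] 0.089 [ 0.5006 -0.0974  0.089 ]
[ 298  317   31   41 1073] [313.4 337.2] 0.08 [ 0.5011 -0.103   0.08  ]
[ 298  317   31   41 1073] [313.4 337.2] 0.068 [ 0.5017 -0.1104  0.068 ]
scene (array([305, 185,   6,   5,  21], dtype=int32), array([307.52380952, 186.61904762]))
[0.4939 0.0319 0.272 ] [0.0144 0.0144]
top (array([379, 118,   8,   8,  47], dtype=int32), array([382.70212766, 121.08510638]))
[ 0.6434 -0.0834  0.2906] [0.1776 0.1776]
```

```bash
python3 -m creep '[[[0.3,-4.2,-0.2,0,8],[0.6,-8.3,-0.8,0,8],[0.9,-12.4,-1.9,0,8],[1.2,-16.3,-3.3,0,8],[1.2,-16.3,-3.3,0,8]]]' 80
python3 - <<'E'
from ball import *
c=cap('wrist')
for b,p in redc(c): print(b,p,plane(c,[p],.0857))
E
```

```text
time_s: 8.68
eef_pos: [0.5019, -0.1124, 0.0679]
orientation: [0.002, 0.68, 0.733, 0.003]
force: [8.3, 1.7, -5.5]
opening: 0.121
gripper_force: 78.5
[ 299  310   30   41 1073] [313.87977633 329.64678472] [[ 0.50220378 -0.11031029  0.0857    ]]
```

```bash
python3 -m creep '[[[-0.5,-3.5,-1.7,0,8],[-0.3,-7,-3.8,0,8],[0,-10.5,-6.2,0,8],[0.2,-13.6,-9,0,8],[0.2,-13.6,-9,0,8]]]' 80
python3 - <<'E'
from ball import *
c=cap('wrist')
for b,p in redc(c): print(b,p,plane(c,[p],.077))
E
```

```text
time_s: 9.35
eef_pos: [0.5049, -0.1292, 0.0612]
orientation: [0.006, 0.68, 0.733, 0.003]
force: [7.4, -6.8, 17.1]
opening: 0.106
gripper_force: 86.0
[ 297  292   42   41 1254] [316.75119617 311.18261563] [[ 0.50565123 -0.12042356  0.077     ]]
```

```bash
python3 - <<'E'
from ball import *
c=cap('wrist'); save(c,'pics/w4.png',(200,160,440,400),2.5)
E
```

```text
(no output)
```

View pics/w4.png

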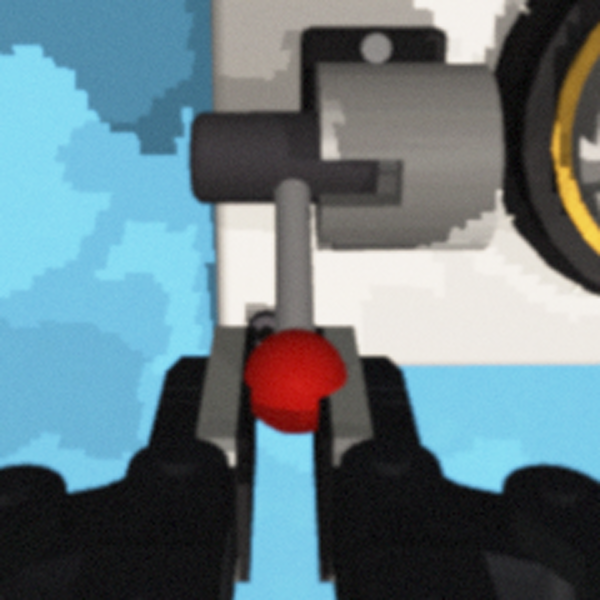

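The crop shows the bolt drawn clear of the slot and the handle swung about 40°. The ball, at (295,380) in the crop, has crept to the +y edge of the pads. I will release it so the handle rests on the land, then re-centre and continue.

```bash
python3 -m creep '[[[0,0,0,0,16],[0,0,0,0,30],[0,0,0,0,35],[0,0,0,0,35]]]' 40
python3 - <<'E'
from ball import *
c=cap('wrist'); print(r.state()['eef_pos'])
ax=np.array([.587,-.0886]); u=np.array([np.cos(.0763),np.sin(.0763)]); v=np.array([-u[1],u[0]])
for b,p in redc(c):
    o,d=ray(c,p); d=d[0]
    # ball on circle radius 42 about axis (z=.047)
    ts=np.linspace(.05,.3,5001); P=o+d*ts[:,None]; q=P[:,:2]-ax; rr=np.hypot(q@v,P[:,2]-.047)
    for i in np.where(np.diff(np.sign(rr-.042)))[0]: print(b,P[i].round(4),'stage x',(q[i]@u).round(4),'theta',np.arctan2(-q[i]@v,P[i,2]-.047).round(3))
E
```

```text
time_s: 9.95
eef_pos: [0.4981, -0.1268, 0.0579]
orientation: [-0.0, 0.68, 0.733, -0.0]
force: [0.6, 0.5, 0.6]
opening: 0.409
gripper_force: 0.0
[ 0.49821585 -0.12680734  0.05788444]
[ 322  300   42   43 1420] [ 0.5078 -0.116   0.0832] stage x -0.0811 theta 0.533
[ 322  300   42   43 1420] [ 0.5125 -0.1364  0.0466] stage x -0.0779 theta 1.581
```

```bash
python3 -m creep '[[[9.8,0,6,0,35],[9.8,11.5,7,0,35],[9.8,12,7,0,25],[9.8,12,7,0,10],[9.8,12,7,0,8],[9.8,12,7,0,8]]]' 40
python3 -m creep '[[[-2.5,-0.2,0,0,8],[-5,-0.4,0,0,8],[-4.8,-3,-2,0,8],[-4.5,-6,-4.2,0,8],[-4.2,-9,-6.8,0,8],[-4,-11.5,-9.5,0,8],[-3.8,-14,-12.2,0,8],[-3.6,-16,-15,0,8],[-3.6,-17,-16.5,0,8],[-3.6,-17,-16.5,0,8]]]' 40
cat > th.py <<'E'
from ball import *
c=cap('wrist'); print(r.state()['eef_pos'])
ax=np.array([.587,-.0886]); u=np.array([np.cos(.0763),np.sin(.0763)]); v=np.array([-u[1],u[0]])
for b,p in redc(c):
    o,d=ray(c,p); d=d[0]
    ts=np.linspace(.05,.5,9001); P=o+d*ts[:,None]; q=P[:,:2]-ax; rr=np.hypot(q@v,P[:,2]-.047)
    for i in np.where(np.diff(np.sign(rr-.042)))[0]: print(b,P[i].round(4),'stage x',(q[i]@u).round(4),'theta',np.arctan2(-q[i]@v,P[i,2]-.047).round(3))
E
python3 th.py
```

```text
time_s: 10.75
eef_pos: [0.5072, -0.1155, 0.0646]
orientation: [-0.001, 0.68, 0.733, -0.001]
force: [-3.1, -3.0, -0.7]
opening: 0.14
gripper_force: 38.9
time_s: 12.0
eef_pos: [0.5097, -0.1311, 0.0501]
orientation: [0.003, 0.679, 0.734, 0.004]
force: [6.0, 0.4, 2.2]
opening: 0.142
gripper_force: 40.7
[ 0.50974316 -0.13103595  0.05018628]
[ 296  315   35   39 1171] [ 0.5097 -0.1279  0.0726] stage x -0.0801 theta 0.914
[ 296  315   35   39 1171] [ 0.5102 -0.1326  0.0648] stage x -0.08 theta 1.134
```

```bash
python3 -m creep '[[[0,-1.5,-1.5,0,8],[3,-1.5,-1.5,0,8],[3,-1.5,-1.5,0,8],[3,-1.5,-1.5,0,20],[3,-1.5,-1.5,0,30],[3,-1.5,-1.5,0,30]]]' 40
python3 th.py
```

```text
time_s: 12.8
eef_pos: [0.5072, -0.1337, 0.0468]
orientation: [-0.0, 0.68, 0.733, -0.001]
force: [0.4, 1.1, -0.4]
opening: 0.347
gripper_force: 0.0
[ 0.50737862 -0.13358373  0.04684694]
[ 304  314   39   39 1220] [ 0.5106 -0.1276  0.0729] stage x -0.0792 theta 0.907
[ 304  314   39   39 1220] [ 0.5112 -0.1328  0.0643] stage x -0.0789 theta 1.146
```

```bash
python3 -m creep '[[[0,0,50,0,40],[0,0,105,0,60],[-3,50,145,0,80],[-8,110,163,0,85],[-13,170,163,0,85],[-18,230,163,0,85],[-23,290,163,0,85],[-28,350,163,0,85],[-33,414,163,0,85],[-33,414,163,0,85],[-33,414,163,0,85]]]' 40
python3 - <<'E'
from h import *
import pickle
c=cap('wrist'); save(c,'pics/w5.png'); pickle.dump(c,open('w5.pkl','wb')); s=r.state();print(s['eef_pos'],s['orientation'],s['time_s'])
E
```

```text
time_s: 14.22
eef_pos: [0.4747, 0.2801, 0.2096]
orientation: [0.0, 0.679, 0.734, -0.001]
force: [0.9, -1.3, 0.8]
opening: 0.995
gripper_force: 0.0
[0.47517664 0.27905008 0.20962074] [ 3.59825265e-04  6.80181317e-01  7.33043364e-01 -8.20343617e-04] 14.275
```

View pics/w5.png

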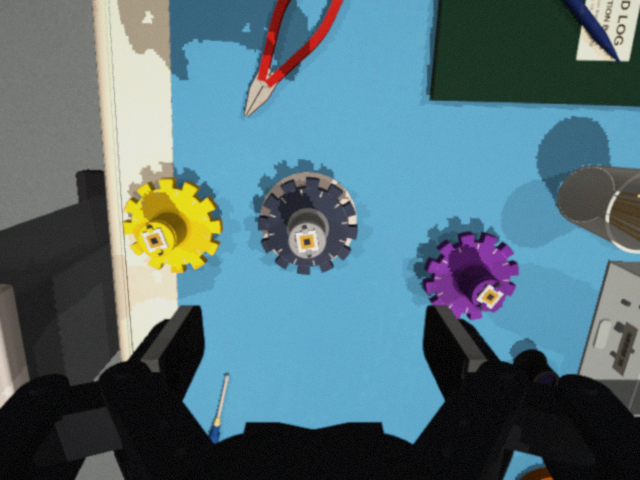

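The wrist view shows the dark blue chuck between yellow (170,225) and purple (470,275): flange centre about (307,227), pad on top of the pedestal (307,242).

```bash
cat > chk.py <<'E'
from h import *
import pickle
t,s,w=[pickle.load(open(n+'.pkl','rb')) for n in('top','scene','w5')]
def pad(c,near,R):
    h=cv2.cvtColor(c['image'],cv2.COLOR_RGB2HSV); m=cv2.inRange(h,np.array((12,110,90)),np.array((30,255,255))); k=np.zeros_like(m); cv2.circle(k,near,R,255,-1); m&=k
    M=cv2.moments(m,True); return (M['m10']/M['m00'],M['m01']/M['m00']),M['m00']
pw,pt,ps=pad(w,(307,242),12),pad(t,(206,273),8),pad(s,(213,323),10); print(pw,pt,ps)
print('pedestal top',tri((w,pw[0]),(t,pt[0]),(s,ps[0])),tri((w,pw[0]),(s,ps[0])))
# flange mask: dark navy
h=cv2.cvtColor(w['image'],cv2.COLOR_RGB2HSV); print('hsv flange',h[205,285],h[240,335],h[262,290])
g=cv2.cvtColor(w['image'],cv2.COLOR_RGB2GRAY); m=((g<85)*255).astype(np.uint8); k=np.zeros_like(m); cv2.circle(k,(307,227),56,255,-1); m&=k
n,l,st,ce=cv2.connectedComponentsWithStats(m); i=1+np.argmax(st[1:,4]); m=(l==i).astype(np.uint8); print(st[i],ce[i])
cn=max(cv2.findContours(m,0,1)[0],key=len)[:,0]; P=plane(w,cn,.030)[:,:2]*1000
from scipy.optimize import least_squares
c0=cv2.minEnclosingCircle(P.astype(np.float32)); print('enclosing',c0)
H=cv2.convexHull(P.astype(np.float32))[:,0]
f=least_squares(lambda x:np.hypot(*(H-x[:2]).T)-x[2],[*c0[0],44],loss='soft_l1'); print('hull circle',f.x)
c=f.x[:2]; d=P-c; rr=np.hypot(*d.T); a=np.arctan2(d[:,1],d[:,0])
aa=np.linspace(-np.pi,np.pi,720); ri=np.array([rr[np.argmin(abs(np.angle(np.exp(1j*(a-x)))))] for x in aa])
z=np.sum((44-ri)*np.exp(12j*aa)); print('notch phase deg mod30',np.degrees(np.angle(z)/12)%30,abs(z)/720)
E
python3 chk.py
```

```text
((306.53956834532374, 241.28057553956833), 139.0) ((203.875, 273.875), 8.0) ((212.0, 321.6666666666667), 3.0)
pedestal top (array([0.47111434, 0.26341374, 0.06651152]), [np.float64(0.0014266588625234129), np.float64(0.0004267521432675178), np.float64(0.0010857950219287256)]) (array([0.47074036, 0.26382137, 0.06715536]), [np.float64(0.001212495590682904), np.float64(0.0012124955906829163)])
hsv flange [115  56  50] [114  64  80] [106 102 118]
[ 255  177  102   97 4990] [305.49118236 221.33687375]
enclosing ((468.18157958984375, 266.74542236328125), 46.20155334472656)
hull circle [469.54827665 266.55852756  44.11242402]
notch phase deg mod30 13.816737748412113 2.7405796286797273
```

```bash
python3 - <<'E'
from h import *
import pickle
w=pickle.load(open('w5.pkl','rb')); print(plane(w,[(306.5,241.3)],.066)); print(r.state()['qpos'].round(3),r.state()['eef_pos'])
h=cv2.cvtColor(w['image'],cv2.COLOR_RGB2HSV); g=cv2.cvtColor(w['image'],cv2.COLOR_RGB2GRAY)
# navy-hue mask w/out table shadow: saturation low
m=((h[...,1]<110)&(g<90)).astype(np.uint8)*255; k=np.zeros_like(m); cv2.circle(k,(307,227),54,255,-1); m&=k
cn=np.vstack(cv2.findContours(cv2.morphologyEx(m,cv2.MORPH_OPEN,np.ones((3,3))),0,1)[0])[:,0]; P=plane(w,cn,.030)[:,:2]*1000
from scipy.optimize import least_squares
H=cv2.convexHull(P.astype(np.float32))[:,0]; f=least_squares(lambda x:np.hypot(*(H-x[:2]).T)-x[2],[470,265,44],loss='soft_l1'); print(f.x)
save({'image':np.dstack([w['image'][...,0],w['image'][...,1],m])},'pics/w5c.png',(245,165,370,285),4)
E
```

```text
[[0.4708127  0.26470203 0.066     ]]
[-0.1    0.479 -0.726  1.726  0.356  1.075 -0.868] [0.47517664 0.27905008 0.20962074]
[470.69302565 266.38227049  43.62341704]
```

View pics/w5c.png

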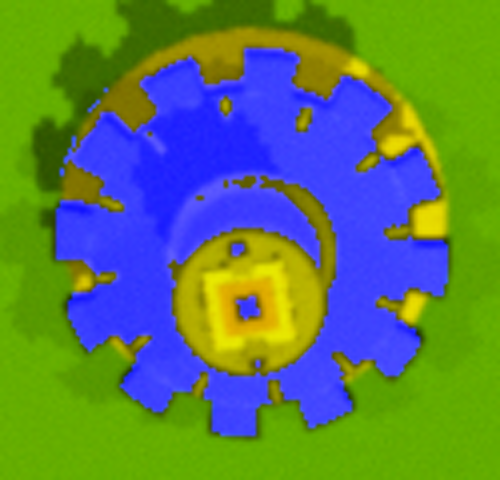

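```bash
python3 -m creep '[[[-4,-14,-50,0,70],[-4,-14,-100,0,70],[-4,-14,-140,0,70],[-4,-14,-165,0,70],[-4,-14,-173,0,70],[-4,-14,-173,0,40],[-4,-14,-173,0,26],[-4,-14,-173,0,24],[-4,-14,-173,0,24],[-4,-14,-173,0,24]]]' 40
python3 -m creep '[[[0,0,10,0,24],[0,0,40,0,24],[0,0,80,0,24],[0,0,80,0,24]]]' 40
python3 - <<'E'
from h import *
import pickle
s=r.state();print(s['eef_pos'],s['orientation']);c=cap('wrist'); save(c,'pics/w6.png',(160,120,480,420),2); pickle.dump(c,open('w6.pkl','wb'))
E
```

```text
time_s: 15.52
eef_pos: [0.4717, 0.2667, 0.0384]
orientation: [0.001, 0.68, 0.733, 0.001]
force: [-1.5, -1.9, 6.2]
opening: 0.335
gripper_force: 39.4
time_s: 16.02
eef_pos: [0.4722, 0.268, 0.1202]
orientation: [0.001, 0.68, 0.733, 0.003]
force: [0.5, 0.5, -3.5]
opening: 0.339
gripper_force: 40.2
[0.47224856 0.26797901 0.12022499] [7.09355246e-04 6.79734352e-01 7.33452978e-01 2.72683229e-03]
```

View pics/w6.png

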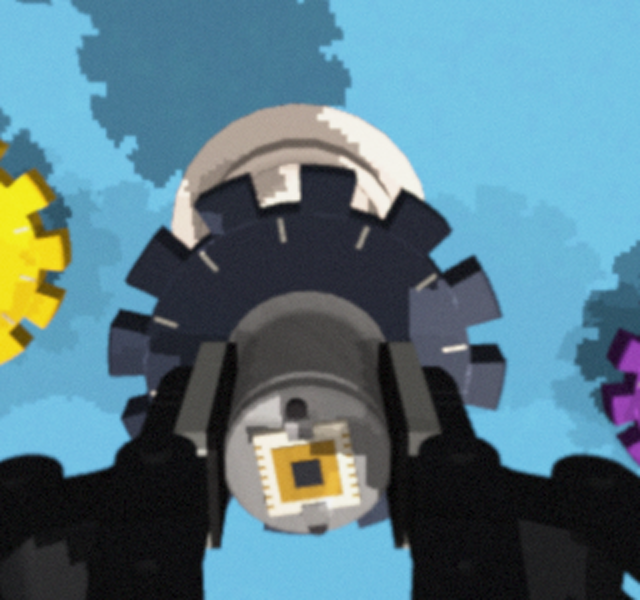

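The crop shows the chuck lifted and held level, pedestal top centre at crop (308,460). I will work out its offset in the tool frame and refine the hub from the earlier wrist views.

```bash
python3 - <<'E'
from h import *
import pickle
w6=pickle.load(open('w6.pkl','rb')); Tc=np.array(w6['tool_from_camera']); w6['cw']=Tc
for px in [(306.5,459),(308,462)]: print('ped top in tool',plane(w6,[(px[0]/2+160,px[1]/2+120)],-.028))
c=dict(w6)
def hub(pos,px,yaw=.0763,zz=.042):
    R_=np.array([[-np.sin(yaw),np.cos(yaw),0],[np.cos(yaw),np.sin(yaw),0],[0,0,-1]]); T=np.eye(4);T[:3,:3]=R_;T[:3,3]=pos; c['cw']=T@Tc; return plane(c,px,zz)
print('w1',hub((.5584,-.062,.2105),[(344.8,246.5)]), hub((.5580,-.0636,.211),[(344.8,246.5)]))
print('w2',hub((.5007,-.1313,.0493),[(530,222),(527,217)]))
E
python3 - <<'E'
import cv2
# w2 hub: fit yellow ring/bore rim candidates
im=cv2.imread('pics/w2.png'); import numpy as np
g=cv2.cvtColor(im,cv2.COLOR_BGR2GRAY)
m=((g>150)*255).astype(np.uint8)[:, :]; 
h=cv2.cvtColor(im,cv2.COLOR_BGR2HSV); m=((h[...,1]<40)&(g>110)).astype(np.uint8); k=np.zeros_like(m); cv2.ellipse(k,(528,215),(78,82),0,0,360,1,-1); m&=k
n,l,st,ce=cv2.connectedComponentsWithStats(m)
print([(st[i].tolist(),ce[i].round(1)) for i in range(1,n) if st[i,4]>150])
E
```

```text
ped top in tool [[ 0.00032703  0.00033536 -0.028     ]]
ped top in tool [[-0.00027661  0.00059618 -0.028     ]]
w1 [[ 0.58798185 -0.08728425  0.042     ]] [[ 0.58763824 -0.0890471   0.042     ]]
w2 [[ 0.58694018 -0.08777825  0.042     ]
 [ 0.5851804  -0.08579704  0.042     ]]
[([451, 149, 116, 88, 4672], array([504.4, 188.3])), ([459, 161, 148, 137, 8791], array([547.8, 243.9]))]
```

```bash
python3 -m creep '[[[15,-45,5,-0.1,24],[30,-90,5,-0.2,24],[45,-135,5,-0.3,24],[60,-180,5,-0.4,24],[75,-225,5,-0.5,24],[90,-270,5,-0.6,24],[105,-315,5,-0.65,24],[116,-350,5,-0.65,24],[116,-355,5,-0.65,24],[116,-355,-5,-0.65,24],[116,-355,-15,-0.65,24],[116,-355,-15,-0.65,24]]]' 40
python3 -c "
from h import *
t=cap('top');s=cap('scene')
save(t,'pics/t7.png',(290,180,390,280),4)
st=r.state();print(st['eef_pos'],st['force'],st['orientation'],st['time_s'])
c=cap('wrist');c['cw']=np.array(c['tool_from_camera']); save(c,'pics/w7.png')"
```

```text
time_s: 17.58
eef_pos: [0.586, -0.087, 0.1008]
orientation: [-0.001, 0.878, 0.479, -0.001]
force: [-0.0, 0.1, -2.5]
opening: 0.339
gripper_force: 40.2
[ 0.58682885 -0.08738812  0.10188411] [ 0.57508539  0.58629058 -2.8091617 ] [-2.76624365e-04  8.78005044e-01  4.78651277e-01 -1.47468095e-04] 17.675
```

```bash
python3 -m creep '[[[0,0,-12,0,24],[0,0,-22,0,24],[0,0,-27,0,24],[0,0,-30,0,24],[0,0,-30,0,24]]]' 40
```

```text
time_s: 18.35
eef_pos: [0.587, -0.0884, 0.0719]
orientation: [-0.0, 0.878, 0.478, -0.0]
force: [-0.1, -0.1, -3.5]
opening: 0.341
gripper_force: 40.2
```

```bash
python3 -m creep '[[[0,0,-2,0,24],[0,0,-4,0,24],[0,0,-6,0,24],[0,0,-7,0,24],[0,0,-7,0,24]]]' 40
```

```text
time_s: 18.98
eef_pos: [0.5872, -0.0883, 0.0663]
orientation: [0.0, 0.878, 0.478, 0.0]
force: [-2.4, 0.8, 8.5]
opening: 0.335
gripper_force: 41.5
```

```bash
python3 -m creep '[[[0,0,0,0.03,24],[0,0,0,0.06,24],[0,0,0,0.09,24],[0,0,0,0.12,24],[0,0,0,0.15,24],[0,0,0,0.18,24]]]' 40
python3 -m creep '[[[0,0,0,0.05,24],[0,0,0,0.10,24],[0,0,0,0.15,24],[0,0,0,0.20,24],[0,0,0,0.25,24],[0,0,0,0.30,24]]]' 40
```

```text
time_s: 19.73
eef_pos: [0.588, -0.0883, 0.0664]
orientation: [0.001, 0.832, 0.555, 0.001]
force: [-0.4, 0.4, 6.0]
opening: 0.34
gripper_force: 41.2
time_s: 20.48
eef_pos: [0.5877, -0.0885, 0.0662]
orientation: [0.001, 0.739, 0.674, 0.001]
force: [-1.3, 0.2, 5.0]
opening: 0.334
gripper_force: 41.0
```

```bash
python3 -m creep '[[[0,0,-0.5,0.03,24],[0,0,-0.5,0.06,24],[0,0,-0.5,0.09,24],[0,0,-0.5,0.12,24],[0,0,-0.5,0.15,24],[0,0,-0.5,0.18,24],[0,0,-0.5,0.21,24],[0,0,-0.5,0.24,24]]]' 40
```

```text
time_s: 21.48
eef_pos: [0.5866, -0.088, 0.0643]
orientation: [-0.001, 0.653, 0.757, -0.0]
force: [-1.6, 2.8, -5.6]
opening: 0.34
gripper_force: 40.1
```

```bash
python3 -m creep '[[[0,0,-1.5,0,24],[0,0,-3,0,24],[0,0,-4,0,24],[0,0,-5,0,24],[0,0,-5,0,24]]]' 40
```

```text
time_s: 22.1
eef_pos: [0.5869, -0.0877, 0.0604]
orientation: [0.0, 0.654, 0.757, 0.0]
force: [-5.5, 3.8, 8.1]
opening: 0.34
gripper_force: 41.5
```

```bash
python3 -m creep '[[[0,0,0.5,-0.04,24],[0,0,1,-0.08,24],[0,0,1,-0.12,24],[0,0,1,-0.16,24],[0,0,1,-0.2,24],[0,0,1,-0.234,24],[0,0,1,-0.234,24],[0,0,1,-0.234,24]]]' 40
python3 -m creep '[[[0,0,0,0,40],[0,0,0,0,60],[0,0,30,0,70],[0,0,80,0,80],[0,30,130,0.06,80],[0,30,150,0.094,80],[0,30,150,0.094,80],[0,30,150,0.094,80]]]' 40
python3 - <<'E'
from h import *
import pickle
c=cap('wrist'); st=r.state();print(st['eef_pos'],st['orientation']); pickle.dump(c,open('w8.pkl','wb')); save(c,'pics/w8.png',(220,160,420,310),4); print(proj(c,[[.587,-.088,.052],[.587,-.088,.088]]))
E
```

```text
time_s: 23.1
eef_pos: [0.5871, -0.0883, 0.0606]
orientation: [0.0, 0.737, 0.675, 0.0]
force: [1.1, 2.9, -2.2]
opening: 0.337
gripper_force: 40.2
time_s: 24.1
eef_pos: [0.5863, -0.0594, 0.2094]
orientation: [-0.0, 0.706, 0.709, -0.001]
force: [0.2, -0.7, -0.7]
opening: 0.934
gripper_force: 0.0
[ 0.5861856  -0.05927478  0.20915675] [-7.07376143e-04  7.05545223e-01  7.08663861e-01 -9.84398353e-04]
[[313.88659798 251.94307831]
 [313.8941222  267.92817902]]
```

View pics/w8.png

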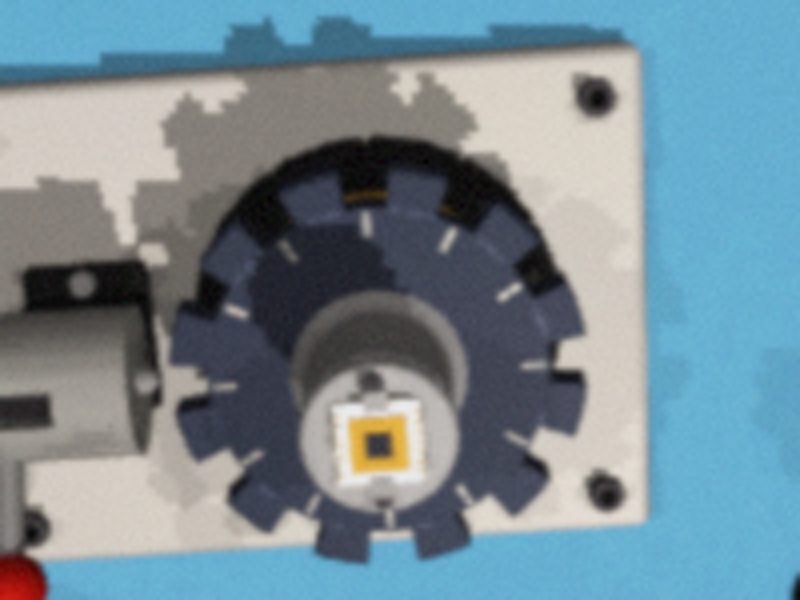

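The crop shows the chuck seated. The left tick at (222,386) faces the pin, and the other ticks ring the pedestal. Next I compute the notch phase on the flange plane.

```bash
python3 - <<'E'
from h import *
import pickle
c=pickle.load(open('w8.pkl','rb'))
px=np.array([(222,386),(540,366),(366,222),(390,517),(290,250),(465,495),(237,311),(518,440),(447,239),(313,503),(511,290),(247,454)],float)/4+[220,160]
P=plane(c,px,.052)[:,:2]; k=cv2.fitEllipse(P.astype(np.float32)*1000); print(k)
for i in range(0,12,2):
    d=P[i]-P[i+1]; print(np.degrees(np.arctan2(d[1],d[0])).round(1)%30, (P[i]+P[i+1])/2)
# plate yaw in same image
b=plane(c,np.array([(597,97),(607,492)])/4+[220,160],.012)[:,:2]; d=b[0]-b[1]; print('plate y axis',np.degrees(np.arctan2(d[1],d[0]))-90)
print('seat top z check', tri((c,(379/4+220,446/4+160)),(c,(379/4+220,446/4+160))) if 0 else '')
E
python3 th.py; python3 -c "
from h import *; print(r.state()['eef_pos'],r.state()['time_s'])"
```

```text
((587.87939453125, -89.63294219970703), (65.07940673828125, 66.22014617919922), 94.1392822265625)
4.099999999999994 [ 0.58807554 -0.08982487]
4.700000000000003 [ 0.5875961  -0.08938363]
4.299999999999997 [ 0.58788169 -0.08973525]
4.300000000000011 [ 0.58780884 -0.08990076]
4.700000000000003 [ 0.58755251 -0.0895187 ]
3.6000000000000014 [ 0.58725384 -0.08924907]
plate y axis 4.175639534734614
seat top z check 
[ 0.58622058 -0.05911724  0.20908417]
[ 0.58622058 -0.05911724  0.20908417] 24.2
```

```bash
python3 -m creep '[[[-38,-37,-20,0.036,50],[-76,-74,-60,0.072,30],[-76,-74,-100,0.072,28],[-76,-74,-100,0.072,28],[-76,-74,-130,0.072,28],[-76,-74,-150,0.072,28],[-76,-74,-160,0.072,28],[-76,-74,-160,0.072,28]]]' 40
python3 th.py
```

```text
time_s: 25.2
eef_pos: [0.5116, -0.1318, 0.0509]
orientation: [-0.0, 0.679, 0.734, 0.0]
force: [0.4, 0.1, -0.3]
opening: 0.328
gripper_force: 0.0
[ 0.51174661 -0.13195169  0.05133304]
[ 293  312   37   38 1141] [ 0.5108 -0.128   0.0724] stage x -0.079 theta 0.921
[ 293  312   37   38 1141] [ 0.5111 -0.1327  0.0645] stage x -0.079 theta 1.142
```

```bash
python3 -m creep '[[[0,0,0,0,15],[0,0,0,0,8],[0,0,0,0,8],[0,0,0,0,8],[-4,-0.3,0,0,8],[-8,-0.6,0,0,8],[-9,-0.7,0,0,8],[-9,-0.7,0,0,8]]]' 50
python3 th.py
```

```text
time_s: 26.25
eef_pos: [0.5061, -0.1324, 0.0517]
orientation: [0.003, 0.679, 0.734, 0.003]
force: [7.3, -0.4, -0.9]
opening: 0.135
gripper_force: 48.8
[ 0.50614512 -0.1324275   0.05170525]
[ 297  311   33   38 1083] [ 0.5061 -0.1284  0.0723] stage x -0.0837 theta 0.925
[ 297  311   33   38 1083] [ 0.5065 -0.1332  0.0643] stage x -0.0836 theta 1.147
```

```bash
python3 -m creep '[[[-0.5,1.5,2.3,0,8],[-0.8,3.1,4.5,0,8],[-1,5.2,6.8,0,8],[-1.1,7.4,9.1,0,8],[-1.3,9.8,11.2,0,8],[-1.5,12.3,13.1,0,8],[-1.5,12.3,13.1,0,8]]]' 50
python3 th.py
```

```text
time_s: 27.18
eef_pos: [0.5053, -0.1195, 0.0651]
orientation: [0.003, 0.678, 0.735, 0.004]
force: [7.5, 1.4, 1.6]
opening: 0.109
gripper_force: 78.8
[ 0.50545743 -0.11959359  0.06513354]
[301 322  26  36 828] [ 0.5062 -0.1274  0.0736] stage x -0.0835 theta 0.885
[301 322  26  36 828] [ 0.5068 -0.1329  0.0647] stage x -0.0834 theta 1.136
```

```bash
python3 -m creep '[[[0,0,0,0,8],[0,0,0,0,25],[0,0,0,0,28],[0,0,0,0,28]]]' 50
python3 th.py; python3 -c "
from h import *
c=cap('scene');t=cap('top')
from ball import redc
for k,n in((c,(358,243)),(t,(343,257))): print([(e[0].tolist(),e[1].round(1)) for e in redc(k,5) if abs(e[1]-n).max()<25])"
```

```text
time_s: 27.72
eef_pos: [0.5022, -0.12, 0.0641]
orientation: [0.001, 0.679, 0.734, 0.002]
force: [4.9, 2.1, -1.0]
opening: 0.327
gripper_force: 2.8
[ 0.50218767 -0.12007998  0.0640686 ]
[315 324  35  35 959] [ 0.5105 -0.1277  0.0728] stage x -0.0793 theta 0.908
[315 324  35  35 959] [ 0.5113 -0.1321  0.0658] stage x -0.0788 theta 1.107
[([370, 245, 3, 4, 10], array([371.2, 246.5]))]
[]
```

```bash
python3 -m creep '[[[10.5,0,0,0,28],[10.5,-8,-7,0,28],[10.5,-14,-13.4,0,28],[10.5,-14,-13.4,0,28],[10.5,-14,-13.4,0,8],[10.5,-14,-13.4,0,8],[10.5,-14,-13.4,0,8],[5,-14.4,-13.4,0,8],[0,-14.8,-13.4,0,8],[-1,-14.9,-13.4,0,8],[-1,-14.9,-13.4,0,8]]]' 110
python3 th.py
python3 -m creep '[[[0,0.7,1.1,0,8],[-0.1,1.5,2.3,0,8],[-0.2,2.3,3.4,0,8],[-0.3,3.1,4.5,0,8],[-0.3,3.1,4.5,0,8]]]' 110
python3 th.py
```

```text
time_s: 29.25
eef_pos: [0.5033, -0.1347, 0.0514]
orientation: [0.002, 0.679, 0.734, 0.003]
force: [7.6, 1.3, -2.7]
opening: 0.116
gripper_force: 92.3
[ 0.50327532 -0.13467468  0.05133596]
[ 299  305   30   40 1070] [ 0.503  -0.1282  0.0728] stage x -0.0868 theta 0.909
[ 299  305   30   40 1070] [ 0.5035 -0.1341  0.0627] stage x -0.0867 theta 1.188
time_s: 29.92
eef_pos: [0.5025, -0.132, 0.0553]
orientation: [0.002, 0.679, 0.734, 0.003]
force: [8.5, 1.4, -7.8]
opening: 0.113
gripper_force: 91.9
[ 0.50248955 -0.13202403  0.05530557]
[ 299  305   30   40 1065] [ 0.5023 -0.1265  0.075 ] stage x -0.0874 theta 0.841
[ 299  305   30   40 1065] [ 0.5031 -0.1351  0.06  ] stage x -0.0872 theta 1.256
```

```bash
python3 -m creep '[[[-0.1,1.1,1.2,0,8],[-0.2,2.2,2.4,0,8],[-0.2,3.2,3.5,0,8],[-0.3,4.3,4.6,0,8],[-0.4,5.5,5.7,0,8],[-0.5,6.8,6.7,0,8],[-0.6,8,7.7,0,8],[-0.7,9.2,8.6,0,8],[-0.7,9.2,8.6,0,8]]]' 110
python3 th.py
```

```text
time_s: 31.1
eef_pos: [0.5024, -0.1242, 0.0646]
orientation: [0.003, 0.679, 0.734, 0.002]
force: [8.4, -3.4, -1.9]
opening: 0.102
gripper_force: 123.8
[ 0.5023978  -0.12419296  0.06454853]
[ 298  298   33   40 1035] [ 0.5022 -0.1164  0.0833] stage x -0.0867 theta 0.529
[ 298  298   33   40 1035] [ 0.5041 -0.137   0.0458] stage x -0.0863 theta 1.6
```

```bash
python3 -m creep '[[[4,0,0,0,8],[8,0,0,0,10],[9.4,0,0,0,25],[9.4,2,1,0,30],[9.4,2,1,0,30]]]' 60
python3 th.py
```

```text
time_s: 31.78
eef_pos: [0.5076, -0.1208, 0.0644]
orientation: [-0.0, 0.679, 0.734, 0.0]
force: [0.5, -0.5, 0.8]
opening: 0.352
gripper_force: 0.0
[ 0.50759848 -0.12096171  0.06436966]
[ 295  307   38   40 1212] [ 0.5077 -0.1174  0.0824] stage x -0.0813 theta 0.57
[ 295  307   38   40 1212] [ 0.5092 -0.1366  0.0494] stage x -0.0812 theta 1.514
```

```bash
python3 -m creep '[[[0,1,-0.8,0,8],[0,1,-0.8,0,8],[0,1,-0.8,0,8],[-5,0.6,-0.8,0,8],[-9,0.3,-0.8,0,8],[-10,0.2,-0.8,0,8],[-10,0.2,-0.8,0,8]]]' 110
python3 -m creep '[[[-0.1,1.8,1,0,8],[-0.3,3.7,2,0,8],[-0.4,5.6,3,0,8],[-0.6,7.5,3.8,0,8],[-0.7,9.5,4.5,0,8],[-0.9,11.5,5.1,0,8],[-0.9,11.5,5.1,0,8]]]' 110
python3 th.py
```

```text
time_s: 32.7
eef_pos: [0.5017, -0.1201, 0.0644]
orientation: [0.002, 0.679, 0.734, 0.003]
force: [8.2, 1.5, -3.0]
opening: 0.12
gripper_force: 91.6
time_s: 33.58
eef_pos: [0.5011, -0.1108, 0.0695]
orientation: [0.003, 0.679, 0.734, 0.002]
force: [8.4, -4.8, -5.3]
opening: 0.115
gripper_force: 90.7
[ 0.50113165 -0.11075951  0.06950659]
[ 299  310   29   41 1033] [ 0.5012 -0.1094  0.0866] stage x -0.0872 theta 0.345
[ 299  310   29   41 1033] [ 0.5036 -0.1366  0.0409] stage x -0.0868 theta 1.718
```

```bash
python3 -m creep '[[[-0.1,2,0.6,0,8],[-0.3,4,1.1,0,8],[-0.5,6,1.6,0,8],[-0.6,8,2,0,8],[-0.8,10,2.2,0,8],[-0.9,12,2.4,0,8],[-1.1,14,2.4,0,8],[-1.2,15.2,2.4,0,8],[-1.2,15.2,2.4,0,8]]]' 110
python3 th.py
```

```text
time_s: 34.75
eef_pos: [0.4997, -0.1061, 0.072]
orientation: [0.007, 0.683, 0.731, -0.002]
force: [12.0, -33.1, -3.2]
opening: 0.097
gripper_force: 22.1
[ 0.4996853  -0.10615271  0.07199156]
[ 296  286   41   41 1203] [ 0.4999 -0.0941  0.089 ] stage x -0.0873 theta -0.028
[ 296  286   41   41 1203] [ 0.5031 -0.1292  0.0226] stage x -0.0867 theta 2.192
```

```bash
python3 -m creep '[[[0,-8,0,0,8],[5,-8,0,0,8],[9,-8,0,0,8],[9,-10,0,0,12],[9,-12,0,0,25],[9,-12,0,0,30],[9,-12,0,0,30]]]' 40
python3 th.py
```

```text
time_s: 35.67
eef_pos: [0.5067, -0.1092, 0.0715]
orientation: [0.002, 0.68, 0.733, 0.0]
force: [5.1, -7.7, -1.4]
opening: 0.346
gripper_force: 4.5
[ 0.50669775 -0.10917632  0.07143062]
[ 324  278   40   41 1315] [ 0.5167 -0.0934  0.089 ] stage x -0.0704 theta -0.013
[ 324  278   40   41 1315] [ 0.5254 -0.1264  0.0211] stage x -0.0643 theta 2.236
```

```bash
python3 -m creep '[[[0,-5,0,0,30],[0,-15,0,0,30],[0,-25,2,0,35],[0,-25,40,0,35],[0,-25,90,0,50],[0,0,140,0,60],[20,40,150,0,80],[40,60,150,0,80],[40,60,150,0,80]]]' 40
python3 th.py
python3 - <<'E'
from h import *
import pickle
c=cap('wrist'); pickle.dump(c,open('w9.pkl','wb')); s=cap('scene'); t=cap('top'); 
from ball import redc
q=min(redc(s,8),key=lambda e:np.hypot(*(e[1]-(358,243)))); p=redc(c)[0]
print(q[1],tri((s,q[1]),(c,p[1])))
h=cv2.cvtColor(c['image'],cv2.COLOR_RGB2HSV); m=cv2.inRange(h,np.array((12,110,90)),np.array((30,255,255)));n,l,st,ce=cv2.connectedComponentsWithStats(m)
for i in range(1,n):
    X=plane(c,[ce[i]],.088)[0]
    if st[i,4]>40 and np.hypot(X[0]-.587,X[1]+.089)<.05: print('pad',st[i],X)
st=r.state(); print(st['eef_pos'],st['force'],st['time_s'])
# notch seen at pin: is pin visible between tube and rim?
E
```

```text
time_s: 36.85
eef_pos: [0.5455, -0.0447, 0.2213]
orientation: [-0.0, 0.678, 0.735, 0.001]
force: [-0.0, -0.8, -0.6]
opening: 0.937
gripper_force: 0.0
[ 0.54458063 -0.04619027  0.22085961]
[264 275  18  19 265] [ 0.5174 -0.0936  0.089 ] stage x -0.0697 theta -0.008
[264 275  18  19 265] [ 0.5118 -0.1255  0.0187] stage x -0.0778 theta 2.309
[357.56 242.4 ] (array([ 0.51720587, -0.09418299,  0.08964094]), [np.float64(0.0007148657422602795), np.float64(0.0007148657422602842)])
pad [357 279  13  13 139] [ 0.58772549 -0.09032192  0.088     ]
[ 0.54400158 -0.04771688  0.22068446] [ 0.15368491 -0.29109888  0.60219871] 37.05
```

```bash
python3 -c "
from bench import job_done; print(job_done())"
```

```text
the job is handed in; nothing more can be done
None
```

I handed the job in at about 37 s: measurements show the chuck on the hub with the bolt in a rim notch (ball back at its bolt-in position, handle upright) and the gripper clear, but no verdict came back, I viewed 11 pictures instead of 10, and I did not re-measure the bystanders.

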